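# Close and clamp the sealed spares box

## Robot

A 6-joint arm with a two-finger parallel gripper is mounted at the origin on a cart in front of the work surface, level with it; the furniture and walls round the work are solid. World frame = base frame: x ahead of the robot, y to its left, z up, the work surface at z = 0. Lengths are in m, angles in rad, forces in N, time in s.
With the tool pointing down it reaches from about 0.35 to 0.975 m from the base axis. Payload 4.9 kg.
Tool frame: the origin (TCP) lies between the finger pads; the fingertips stand 22 mm ahead of it and the grasp point (between the pads) lies 3 mm ahead of it; z points along the fingers, y is the line along which they close (so a half turn about z gives the same grasp; the last joint's range is limited). The gripper opens to 85 mm and grips with 20 to 120 N. Pads are 22 mm wide; open, the fingers measure 114 mm over their backs; the gripper's body (76 mm by 85 mm) begins 54 mm behind the grasp point. The pads swing forward as they close: fully open they stand 13 mm farther back than shut.
Start: joints at [1.176, 0.053, 1.613, -0, 1.476, -0.119], TCP at [0.17, 0.601, 0.253] pointing down, gripper open.
Joint ranges: [-3.01, 3.01], [-1.01, 2.22], [0.06, 2.58], [-1.02, 4.17], [0.09, 2.62], [-3.14, 3.14]. Speed limits (rad/s): [2.57, 2.57, 3.14, 3.14, 3.14, 3.14].

## Interface

Orientations are given as a unit quaternion [w, x, y, z].
In Python, from plant import state, grab_frame, get_calibration, job_done, recognise, regions_of gives the robot as it stands.
- The arm moves only by the tool apply_moves, never from a script. Its argument "targets" is a list of rows, each an object with "translation": the shift along the tool's x, y, z normalised to -1 to 1, where 1 is 100 mm, a list of three; "twist": the turn about the tool's z normalised to -1 to 1, where 1 is 0.1 rad; "hand": the opening, from 0 (shut) to 1 (fully open). A call has 1 to 8 rows; each row shifts and turns the commanded pose from where the row before left it, along the tool's axes as they then stand; what a row does not reach is not made up. A row lasts 1/10 s, in which the tool goes at most 50 mm and 8.59 degrees, less where a joint would pass 70% of its speed; a pose out of reach is approached as far as the arm can. A call with a number of a shift or a turn outside -1 to 1 is refused whole. A call with a gripper value outside its range is refused whole. The fingers move at their own pace and stop on an object; the grip force is fixed at half the most. Time passes only in rows, so rows that do not move let the fingers close. It gives the time, the measured TCP pose, the force, the opening and the grip force at its end, in the units of the state.
- state(): the state, without advancing time (a new reading comes with each control period).
- grab_frame(name): name is "side" or "top"; returns the picture (400x640x3 uint8, red, green, blue); there is no depth.
- get_calibration(name): a dict with "camera_matrix" (3x3 intrinsics, pixels), "D" ([k1, k2, p1, p2, k3] as OpenCV has them; the pictures are not rectified), "pose" (4x4, takes a point from camera to world coordinates). Camera axes: x right, y up, looking along -z (the intrinsics and any distortion apply to the point x, -y, -z); pixel columns grow to the right and rows downward; lengths in m; the calibration is good to about 2 mm. A picture is of the moment at which its call begins. get_calibration takes no time and is no camera call.
- job_done(): hands the job in; it is judged then, once.
Trained networks look in the newest picture that a camera, given by its name, has taken for a name from the list of things; names that differ only in an ending like _2 or _b are one class to them, and where a whole thing is asked for, a point or a joint stands for the part that bears it (a point fixed in the world has none). Each returns a list of dicts, best first, with "score" (0 to 1); they miss things now and then, are a little off and sometimes report something else, mostly with a low value. They report only what shows in the picture. A call takes as long as a camera call.
- recognise(camera, query): "point" ([x, y, z] in m, in world coordinates, good to about 4 mm: the middle of the surface that is visible of it).
- regions_of(camera, query): "pixels" (400x640 bool, what is visible of it).
The state is a dict: "time": time; "joint_pos": joint angles; "joint_vel": joint speeds; "joint_efforts": joint torques, N m; "tool_pos": TCP position; "tool_rot": TCP orientation; "contact_force": force on the tool from outside, world axes, zero at the start; "ft_torque": the same for the moment, N m; "gripper_width": opening from 0.0 (shut) to 1.0 (fully open); "grasp_force": force on a finger pad.
Only numpy, scipy, OpenCV 4.12 (cv2) and the standard library are available. Lean on these libraries where they do the work, as an engineer would, in place of code of your own. Each camera call takes 0.05 s, during which the arm holds its last target. There are 200 camera calls.

## Task

Put the loose wire coil holder away: lay it flat inside the open grey box, set the loose metal lid squarely on the box, then swing the box's clamp over and press it down until it locks, so that the lid is squeezed fully down on its seal. Leave the solder reel, the side cutters and the tape measure where they are.

Things in the scene. Friction and masses are not known exactly. Their poses are not given: they have to be found in the camera images.
- keeper: Fixed grey box, open on top: 106 (x) x 92 (y) x 52 mm high, wall 7, floor 4, clear mouth 92 x 78 mm. Origin: centre of underside, z up. The clamp's bracket stands at its +x side (to x = +111 mm, 26 mm wide, 110 mm high). A sprung black rubber seal on the inner rim stands 3.5 mm above the rim; pressing it level takes about 9 N.
- coil: Loose coil holder: a horizontal coil of bright wire, 83 mm long along its own x, 31 mm wide and high, 35 g; firm to grip across the middle (24 mm between the fingers). Origin under the coil; the solid body runs from x = -29 to +37 mm. Fixed iron stands up to 180 mm high stand behind it at the back of the bench.
- lid: Loose aluminium lid 106 (x) x 92 (y) mm, 0.1 kg; origin: centre of underside. Heights: skirt 0-10 mm (89 x 75 mm, lowest 4 mm 84 x 70), plate 10-15, black grip in the middle (44 x 14 mm, along x) 15-47. Fits either way round. Origin above the box's: 45.5 mm resting on the seal, 42 clamped shut; above 47 the skirt is caught on the rim: shift it till it drops in.
- clamp (a joint): Clamp strap's hinge, rad: about 1.9 open, leaning back; 0 strap level, its foot on top of the lid's grip, lid shut. Over-centre spring: let go above about 0.2 it springs open (up to 16 N at the crossbar, most near 1.2), so keep hold. Below that it drops until the foot meets the lid, at about 0.05, and may stop there on the seal: press on until it comes up hard at 0; there it stays.
- clamp_hinge (a point): The clamp's hinge axis (along the box's y), on the bracket: 75 mm along the box's +x, 101 mm above its underside.
- clamp_bar (a point): Centre of the black round crossbar (10 mm thick, 96 mm long, along the box's y) at the strap's end, 120 mm from the hinge axis. The 14 mm wide strap joins it in the middle: pinch or push it about 30 mm to either side. Open it is above and a little behind the hinge; shut it is level with the hinge, over the box, 45 mm to the -x side of its centre.
- reel: Grey solder reel, 54 mm across and 35 mm high, standing by; origin at the centre of its underside. Leave alone.
- cutters: Side cutters with red handles, 154 x 48 x 14 mm, lying by; origin under the middle. Leave alone.
- tape: Green and yellow tape measure, 54 x 63 x 27 mm, lying by; origin under the middle. Leave alone.

How it is judged:
On the way, in this order (a step that is already met when the one before it is completed fails the run):
1. the coil holder lies in the box, let go (x of coil in the frame of keeper between -0.045 and 0.045 m and y of coil in the frame of keeper between -0.036 and 0.036 m and z of coil in the frame of keeper below 0.02 m and contact force between coil and the fingers below 0.1 N), for 0.2 s.
2. the lid sits on the box with its skirt in the mouth, let go, the clamp still open (x of coil in the frame of keeper between -0.045 and 0.045 m and y of coil in the frame of keeper between -0.036 and 0.036 m and z of coil in the frame of keeper below 0.02 m and horizontal distance between lid and keeper below 0.005 m and angle between the x axis of lid and the x axis of keeper, either way round below 0.08 rad and angle between lid's own z axis and vertical below 0.05 rad and z of lid in the frame of keeper below 0.0475 m and contact force between lid and the fingers below 0.1 N and value of joint clamp above 0.8 rad), for 0.2 s.
3. the clamp is down and the lid is fully shut (horizontal distance between lid and keeper below 0.005 m and angle between the x axis of lid and the x axis of keeper, either way round below 0.08 rad and angle between lid's own z axis and vertical below 0.05 rad and z of lid in the frame of keeper below 0.0438 m and value of joint clamp between -0.025 and 0.03 rad), for 0.2 s.
At the end, for the whole second after the job is handed in: The coil holder is inside the box, lying on its floor; the lid is square on the box (within 5 mm and 0.08 rad), less than 1.8 mm above fully shut; the clamp is within 0.03 rad of level, locked and pressing on the lid by itself; all at rest (all of step 3 and x of coil in the frame of keeper between -0.045 and 0.045 m and y of coil in the frame of keeper between -0.036 and 0.036 m and z of coil in the frame of keeper below 0.02 m and contact force between clamp and lid above 1 N and linear speed of lid below 0.02 m/s and linear speed of coil below 0.03 m/s); the robot touches nothing.
It fails at once if the solder reel moved more than 3 cm (distance of reel from where it was at the start of the episode above 0.03 m).
It fails at once if the side cutters moved more than 3 cm (distance of cutters from where it was at the start of the episode above 0.03 m).
It fails at once if the tape measure moved more than 3 cm (distance of tape from where it was at the start of the episode above 0.03 m).
It also fails if it takes over 72 s, if anything falls off the work surface, if the arm or the gripper's body presses on something with over 40 N, if the wrist force passes 120 N, or if a joint passes its speed limit or range.

## Working session

There is one attempt and no reset: what is moved stays moved. The work goes in short steps, Python scripts to look and compute and a tool call to move; the robot and the scene stay as the last step left them, time stands still between calls to the robot, and variables do not carry over. Pictures are saved under pics/ and viewed, at most 11 in all, crops included, and the job is handed in when it is done.

Besides the shell and the picture viewer there is one more tool, called in YAML: its name, and indented under it one key for each argument. apply_moves: Moves the arm, as the interface text tells. Its arguments: {"type":"object","properties":{"targets":{"type":"array"}},"required":["targets"]}

```bash
mkdir -p pics; cat > h.py <<'E'
import numpy as np,cv2
from plant import *
from scipy.spatial.transform import Rotation as R
def cal(n):
    c=get_calibration(n);return np.array(c['camera_matrix']),np.array(c['D']),np.array(c['pose'])
F=np.diag([1,-1,-1])
def plane(n,px,z):
    K,D,T=cal(n);px=np.array(px,float).reshape(-1,1,2)
    u=cv2.undistortPoints(px,K,D)[:,0];d=np.c_[u,np.ones(len(u))]@F@T[:3,:3].T
    o=T[:3,3];return o+d*((z-o[2])/d[:,2])[:,None]
def proj(n,P):
    K,D,T=cal(n);Pc=(np.array(P,float).reshape(-1,3)-T[:3,3])@T[:3,:3]@F
    return cv2.projectPoints(Pc,np.zeros(3),np.zeros(3),K,D)[0][:,0]
def tri(a,b):
    L=[]
    for n,p in(('side',a),('top',b)):
        o=cal(n)[2][:3,3];d=plane(n,p,o[2]-.5)[0]-o;L.append((o,d/np.linalg.norm(d)))
    A=sum(np.eye(3)-np.outer(d,d) for o,d in L);B=sum((np.eye(3)-np.outer(d,d))@o for o,d in L)
    return np.linalg.solve(A,B)
E
python3 - <<'E'
from h import *
for n in('side','top'):
    f=grab_frame(n);cv2.imwrite(f'pics/{n}0.png',f[:,:,::-1])
    print(n,cal(n)[2].round(3).tolist())
    for q in('keeper','coil','lid','clamp','clamp_hinge','clamp_bar','reel','cutters','tape'):
        r=recognise(n,q);m=regions_of(n,q)
        print(q,[(np.round(x['point'],3).tolist(),round(x['score'],2)) for x in r[:2]])
        for x in m[:2]:
            mm=x['pixels'].astype(np.uint8);b=cv2.minAreaRect(cv2.findNonZero(mm));print('   ',round(x['score'],2),np.round(b[0]),np.round(b[1]),round(b[2]))
print(state())
E
```

```text
side [[0.912, 0.148, -0.382, -0.03], [-0.41, 0.32, -0.854, -1.365], [-0.005, 0.936, 0.353, 0.627], [0.0, 0.0, 0.0, 1.0]]
keeper [([0.531, -0.31, 0.046], 0.7)]
    0.87 [352. 227.] [50. 96.] 40
coil [([0.487, 0.219, 0.017], 0.66), ([0.527, -0.31, 0.05], 0.31)]
    0.42 [272. 196.] [ 7. 14.] 77
lid [([0.513, -0.078, 0.019], 0.57)]
    0.84 [309. 221.] [19. 35.] 81
clamp [([0.592, -0.299, 0.18], 0.72), ([0.502, 0.085, 0.025], 0.16)]
    0.8 [360. 197.] [16. 38.] 31
clamp_hinge [([0.523, -0.309, 0.049], 0.79)]
    0.68 [351. 227.] [49. 97.] 41
clamp_bar [([0.589, -0.302, 0.181], 0.8)]
    0.67 [351. 227.] [52. 98.] 39
    0.59 [366. 198.] [15. 41.] 8
reel [([0.504, 0.085, 0.029], 0.44)]
    0.48 [288. 204.] [13. 12.] 90
cutters [([0.639, -0.092, 0.01], 0.64)]
tape [([0.486, -0.501, 0.024], 0.89)]
top [[0.025, 0.992, -0.124, 0.433], [-1.0, 0.026, 0.003, -0.072], [0.006, 0.123, 0.992, 1.108], [0.0, 0.0, 0.0, 1.0]]
keeper [([0.514, -0.292, 0.036], 0.59), ([0.601, -0.296, 0.218], 0.39)]
    0.76 [396. 210.] [40. 78.] 15
coil [([0.493, 0.224, 0.028], 0.56)]
    0.56 [217. 223.] [19.  8.] 81
l
[... 617 characters left out ...]
598904e+00,  5.27076152e-02,  1.61290424e+00,  3.21504126e-05,
        1.47599420e+00, -1.18977092e-01]), 'joint_vel': array([-1.10727837e-03, -8.48485455e-05,  3.93529217e-04,  4.55112544e-04,
        2.31829492e-03, -2.72601365e-03]), 'joint_efforts': array([-1.38140749e-04, -3.93671393e+01, -3.70450366e+01, -1.40020225e-04,
        5.88677813e-04,  3.67279029e-06]), 'tool_pos': array([0.17018711, 0.60136439, 0.25329631]), 'tool_rot': array([-1.71804683e-05,  1.37479817e-01,  9.90504568e-01, -2.41528523e-06]), 'contact_force': array([ 0.28774546, -0.43014694, -0.85951995]), 'ft_torque': array([-0.04370391,  0.00060831,  0.04616943]), 'grasp_force': 0.0, 'gripper_width': 0.9994439451468159}
```

```bash
python3 - <<'E'
import cv2,numpy as np
t=cv2.imread('pics/top0.png')[150:260,190:480];s=cv2.imread('pics/side0.png')[150:280,240:420]
cv2.imwrite('pics/t1.png',cv2.resize(t,(798,303),interpolation=cv2.INTER_CUBIC))
cv2.imwrite('pics/s1.png',cv2.resize(s,(792,572),interpolation=cv2.INTER_CUBIC))
E
```

```text
(no output)
```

View pics/t1.png

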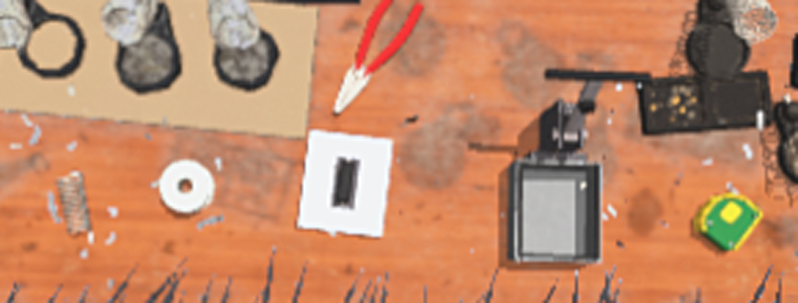

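View pics/s1.png

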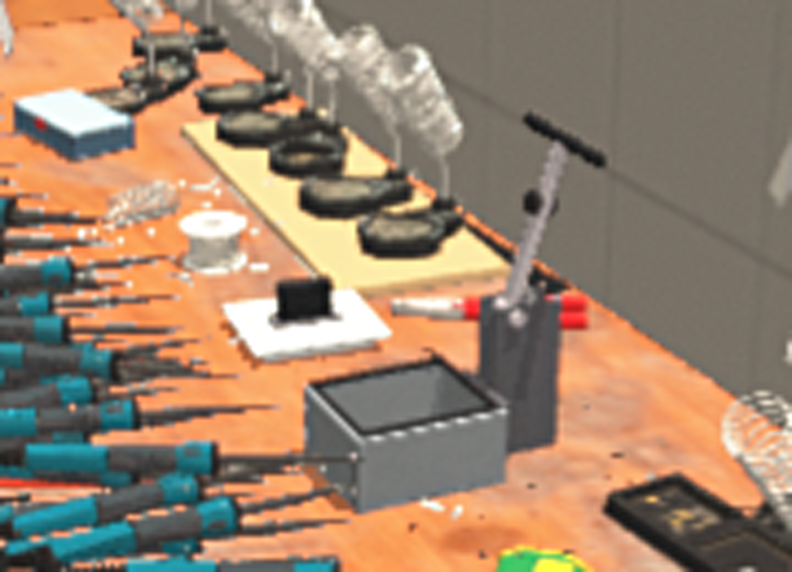

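```bash
cat > fit.py <<'E'
from h import *
from scipy.optimize import minimize
from scipy.ndimage import map_coordinates
G={}
for n in('top','side'):
    g=cv2.cvtColor(cv2.imread(f'pics/{n}0.png'),cv2.COLOR_BGR2GRAY).astype(float)
    g=cv2.GaussianBlur(g,(0,0),1.0);G[n]=np.hypot(cv2.Sobel(g,-1,1,0),cv2.Sobel(g,-1,0,1))
def rect(a,b,z):
    c=[(-a,-b),(a,-b),(a,b),(-a,b)];t=np.linspace(0,1,40)[:,None]
    return np.vstack([np.c_[np.array(c[i])*(1-t)+np.array(c[(i+1)%4])*t,np.full(40,z)] for i in range(4)])
def score(p,M,cams):
    c,s=np.cos(p[2]/10),np.sin(p[2]/10);Q=M@np.array([[c,s,0],[-s,c,0],[0,0,1]])+[p[0],p[1],0]
    r=0
    for n in cams:
        u=proj(n,Q);r-=map_coordinates(G[n],[u[:,1],u[:,0]],order=1).mean()
    return r
def fit(p0,M,cams):
    best=min((minimize(score,np.array(p0)+[a,b,c],(M,cams),method='Nelder-Mead',options=dict(initial_simplex=np.array(p0)+[a,b,c]+np.array([[0,0,0],[.005,0,0],[0,.005,0],[0,0,.5]]))) for a in(-.008,0,.008) for b in(-.008,0,.008) for c in(-.8,0,.8)),key=lambda r:r.fun)
    return best.x*[1,1,.1],best.fun
E
python3 - <<'E'
from fit import *
for cams in(['top'],['side'],['top','side']):
    print(cams,'lid',fit([.514,-.072,0],np.vstack([rect(.053,.046,.015)]),cams))
    print('  box',fit([.505,-.294,0],np.vstack([rect(.053,.046,.052)]),cams), fit([.505,-.294,0],np.vstack([rect(.053,.046,.052),rect(.046,.039,.052)]),cams))
print('bar',tri([240+565/4.4,150+140/4.4],[190+596/2.752,150+75/2.752]))
print('handle',tri([240+303/4.4,150+283/4.4],[190+346/2.752,150+182/2.752]))
f=cv2.imread('pics/top0.png')[205:245,195:240];s=cv2.imread('pics/side0.png')[175:215,250:295]
cv2.imwrite('pics/c.png',cv2.resize(np.hstack([f,s]),(798,360),interpolation=cv2.INTER_CUBIC))
E
```

```text
Traceback (most recent call last):
  File "fit.py", line 18, in fit
    best=min((minimize(score,np.array(p0)+[a,b,c],(M,cams),method='Nelder-Mead',options=dict(initial_simplex=np.array(p0)+[a,b,c]+np.array([[0,0,0],[.005,0,0],[0,.005,0],[0,0,.5]]))) for a in(-.008,0,.008) for b in(-.008,0,.008) for c in(-.8,0,.8)),key=lambda r:r.fun)
  File "fit.py", line 18, in <genexpr>
    best=min((minimize(score,np.array(p0)+[a,b,c],(M,cams),method='Nelder-Mead',options=dict(initial_simplex=np.array(p0)+[a,b,c]+np.array([[0,0,0],[.005,0,0],[0,.005,0],[0,0,.5]]))) for a in(-.008,0,.008) for b in(-.008,0,.008) for c in(-.8,0,.8)),key=lambda r:r.fun)
              ~~~~~~~~^^^^^^^^^^^^^^^^^^^^^^^^^^^^^^^^^^^^^^^^^^^^^^^^^^^^^^^^^^^^^^^^^^^^^^^^^^^^^^^^^^^^^^^^^^^^^^^^^^^^^^^^^^^^^^^^^^^^^^^^^^^^^^^^^^^^^^^^^^^^^^^^^^^^^^^^^^^^^^^^
  File "fit.py", line 15, in score
    u=proj(n,Q);r-=map_coordinates(G[n],[u[:,1],u[:,0]],order=1).mean()
  File "h.py", line 12, in proj
    K,D,T=cal(n);Pc=(np.array(P,float).reshape(-1,3)-T[:3,3])@T[:3,:3]@F
          ~~~^^^
  File "h.py", line 5, in cal
    c=get_calibration(n);return np.array(c['camera_matrix']),np.array(c['D']),np.array(c['pose'])
ValueError: time passes only in moves, steps and waits
```

Cache the calibration.

```bash
sed -i 's/^def cal/import functools\n@functools.cache\ndef cal/' h.py
python3 - <<'E'
from fit import *
for cams in(['top'],['side'],['top','side']):
    print(cams,'lid',fit([.514,-.072,0],np.vstack([rect(.053,.046,.015)]),cams))
    print('  box',fit([.505,-.294,0],np.vstack([rect(.053,.046,.052)]),cams), fit([.505,-.294,0],np.vstack([rect(.053,.046,.052),rect(.046,.039,.052)]),cams))
print('bar',tri([240+565/4.4,150+140/4.4],[190+596/2.752,150+75/2.752]))
print('handle',tri([240+303/4.4,150+283/4.4],[190+346/2.752,150+182/2.752]))
f=cv2.imread('pics/top0.png')[205:245,195:240];s=cv2.imread('pics/side0.png')[175:215,250:295]
cv2.imwrite('pics/c.png',cv2.resize(np.hstack([f,s]),(798,360),interpolation=cv2.INTER_CUBIC))
E
```

```text
['top'] lid (array([ 0.51802794, -0.06910122, -0.09332976]), np.float64(-228.39751732433268))
  box (array([ 0.49974675, -0.29090956,  0.02521469]), np.float64(-148.72466746683105)) (array([ 0.49399974, -0.29684644, -0.00884405]), np.float64(-134.22583352589294))
['side'] lid (array([ 0.51800528, -0.07135694, -0.12003522]), np.float64(-212.30564638163787))
  box (array([ 0.4972189 , -0.28561315,  0.03143307]), np.float64(-177.56282612965327)) (array([ 0.498988  , -0.28264534, -0.00671121]), np.float64(-148.54113903217475))
['top', 'side'] lid (array([ 0.51812088, -0.0692777 , -0.09628446]), np.float64(-438.5057855411622))
  box (array([ 0.49777223, -0.29000372,  0.03257972]), np.float64(-297.82412994478966)) (array([ 0.49626262, -0.28533314, -0.01020145]), np.float64(-248.28656773397614))
bar [ 0.60616997 -0.2955212   0.21454665]
handle [ 0.51595136 -0.07085922  0.04577635]
```

View pics/c.png

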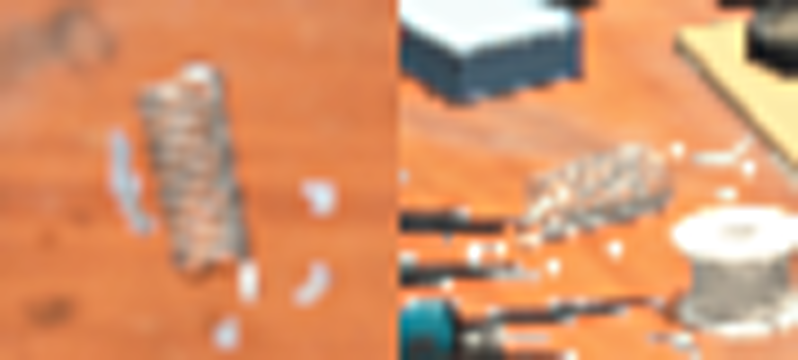

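```bash
python3 - <<'E'
from fit import *
px=np.array([[180,82],[209,260],[193,170]])/8.867+[195,205]
P=plane('top',px,.029);print('coil',P.round(4),np.arctan2(*(P[0]-P[1])[[1,0]]))
px=np.array([[598,190]])/8.867+[250-45,175];print('coil tri',tri(px[0],(np.array([193,170])/8.867+[195,205])))
def corners(p,a,b,z):
    c,s=np.cos(p[2]),np.sin(p[2]);return np.array([[p[0]+c*x-s*y,p[1]+s*x+c*y,z] for x,y in((-a,-b),(a,-b),(a,b),(-a,b))])
out=[]
for n,(u,v) in(('top',(370,172)),('side',(305,220))):
    k=7;im=cv2.resize(cv2.imread(f'pics/{n}0.png')[v:v+80,u:u+56],None,fx=k,fy=k,interpolation=cv2.INTER_CUBIC)
    for p,col in(((.4985,-.292,.0),(0,0,255)),):
        for a,b,z in((.053,.046,.052),(.053,.046,0),(.046,.039,.004)):
            q=((proj(n,corners(p,a,b,z))-[u,v]+.5)*k).astype(int);cv2.polylines(im,[q],True,col,1)
    out.append(im)
cv2.imwrite('pics/box.png',np.hstack(out))
E
```

```text
coil [[0.5143 0.2277 0.029 ]
 [0.4552 0.2145 0.029 ]
 [0.485  0.2216 0.029 ]] 0.21892663915879912
coil tri [0.48734595 0.22483502 0.01482492]
```

View pics/box.png

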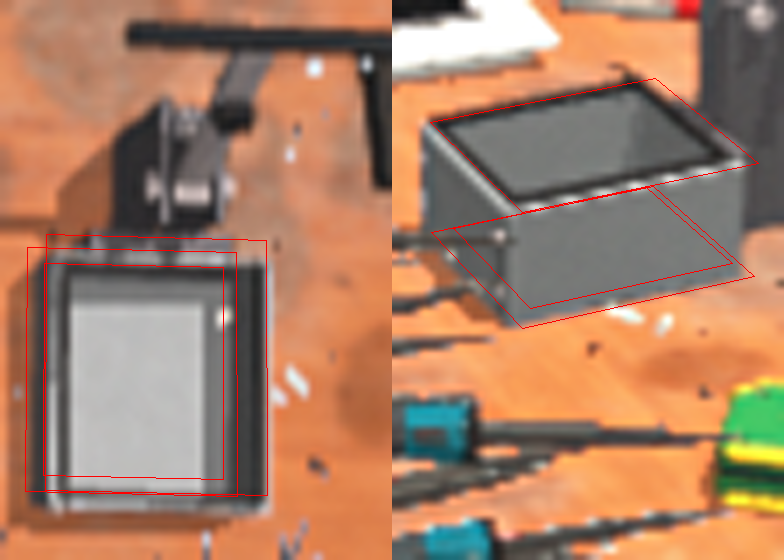

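apply_moves:
  targets:
    - {"translation":[-0.37,-0.254,0.09],"twist":0,"hand":1}
    - {"translation":[-0.37,-0.254,0.09],"twist":0,"hand":1}
    - {"translation":[-0.37,-0.254,0.09],"twist":0,"hand":1}
    - {"translation":[-0.37,-0.254,0.09],"twist":0,"hand":1}
    - {"translation":[-0.37,-0.254,0.09],"twist":0,"hand":1}
    - {"translation":[-0.37,-0.254,0.09],"twist":0,"hand":1}
    - {"translation":[-0.37,-0.254,0.09],"twist":0,"hand":1}
    - {"translation":[-0.37,-0.254,0.09],"twist":0,"hand":1}

```text
time: 2.7
tool_pos: [0.4006, 0.3238, 0.1813]
tool_rot: [0.0, 0.137, 0.991, 0.0]
contact_force: [1.2, 0.6, 0.1]
gripper_width: 0.997
grasp_force: 0.0
```

apply_moves:
  targets:
    - {"translation":[-0.37,-0.254,0.09],"twist":0,"hand":1}
    - {"translation":[-0.37,-0.254,0.09],"twist":0,"hand":1}
    - {"translation":[-0.37,-0.254,0.09],"twist":0,"hand":1}
    - {"translation":[0,0,0],"twist":-0.97,"hand":1}
    - {"translation":[0,0,0],"twist":-0.97,"hand":1}
    - {"translation":[0,0,0],"twist":-0.97,"hand":1}
    - {"translation":[0,0,0],"twist":-0.97,"hand":1}
    - {"translation":[0,0,0],"twist":-0.97,"hand":1}

```text
time: 3.5
tool_pos: [0.4858, 0.2216, 0.1544]
tool_rot: [0.0, -0.106, 0.994, 0.0]
contact_force: [0.2, 0.2, 0.4]
gripper_width: 1.0
grasp_force: 0.0
```

apply_moves:
  targets:
    - {"translation":[0,0,0.42],"twist":0,"hand":1}
    - {"translation":[0,0,0.42],"twist":0,"hand":1}
    - {"translation":[0,0,0.3],"twist":0,"hand":1}
    - {"translation":[0,0,0.13],"twist":0,"hand":1}
    - {"translation":[0,0,0],"twist":0,"hand":0}
    - {"translation":[0,0,0],"twist":0,"hand":0}
    - {"translation":[0,0,0],"twist":0,"hand":0}
    - {"translation":[0,0,0],"twist":0,"hand":0}

```text
time: 4.3
tool_pos: [0.4873, 0.2222, 0.0294]
tool_rot: [0.002, -0.104, 0.995, 0.0]
contact_force: [-0.6, -0.7, 1.1]
gripper_width: 0.328
grasp_force: 0.2
```

apply_moves:
  targets:
    - {"translation":[0,0,0],"twist":0,"hand":0}
    - {"translation":[0,0,0],"twist":0,"hand":0}
    - {"translation":[0,0,0],"twist":0,"hand":0}
    - {"translation":[0,0,0],"twist":0,"hand":0}

```text
time: 4.7
tool_pos: [0.4874, 0.2222, 0.0295]
tool_rot: [0.002, -0.104, 0.995, 0.0]
contact_force: [-0.9, -0.2, 6.1]
gripper_width: 0.266
grasp_force: 60.3
```

apply_moves:
  targets:
    - {"translation":[0,0,-0.42],"twist":0,"hand":0}
    - {"translation":[0,0,-0.42],"twist":0,"hand":0}
    - {"translation":[0,0,-0.42],"twist":0,"hand":0}
    - {"translation":[0.089,-0.458,0],"twist":0,"hand":0}
    - {"translation":[0.089,-0.458,0],"twist":0,"hand":0}
    - {"translation":[0.089,-0.458,0],"twist":0,"hand":0}
    - {"translation":[0.089,-0.458,0],"twist":0,"hand":0}
    - {"translation":[0.089,-0.458,0],"twist":0,"hand":0}

```text
time: 5.5
tool_pos: [0.4894, -0.0132, 0.1537]
tool_rot: [0.0, -0.105, 0.995, -0.0]
contact_force: [0.6, -0.6, -0.7]
gripper_width: 0.266
grasp_force: 59.5
```

apply_moves:
  targets:
    - {"translation":[0.089,-0.458,0],"twist":0,"hand":0}
    - {"translation":[0.089,-0.458,0],"twist":0,"hand":0}
    - {"translation":[0.089,-0.458,0],"twist":0,"hand":0}
    - {"translation":[0.089,-0.458,0],"twist":0,"hand":0}
    - {"translation":[0.089,-0.458,0],"twist":0,"hand":0}
    - {"translation":[0.089,-0.458,0],"twist":0,"hand":0}
    - {"translation":[0,0,0],"twist":1.0,"hand":0}
    - {"translation":[0,0,0],"twist":1.0,"hand":0}

```text
time: 6.3
tool_pos: [0.4941, -0.2931, 0.1533]
tool_rot: [-0.0, -0.001, 1.0, 0.0]
contact_force: [-0.5, 0.7, -0.6]
gripper_width: 0.264
grasp_force: 59.5
```

```bash
python3 - <<'E'
from h import *
out=[]
for n,(u,v) in(('top',(370,172)),('side',(300,170))):
    im=grab_frame(n)[:,:,::-1];cv2.imwrite(f'pics/{n}2.png',im)
    out.append(cv2.resize(im[v:v+90,u:u+66],None,fx=6,fy=6,interpolation=cv2.INTER_CUBIC))
cv2.imwrite('pics/hold.png',np.hstack(out));s=state();print(s['tool_pos'],s['tool_rot'],s['joint_pos'],s['grasp_force'],s['gripper_width'])
E
```

```text
[ 0.49430785 -0.29186945  0.15322925] [-1.01442093e-04 -4.26077660e-03  9.99990913e-01  9.89045603e-05] [-6.63010170e-01  1.51046205e-02  1.82339820e+00  3.09272614e-05
  1.30337161e+00 -2.24233625e+00] 59.46413040161133 0.26479723594722954
```

View pics/hold.png

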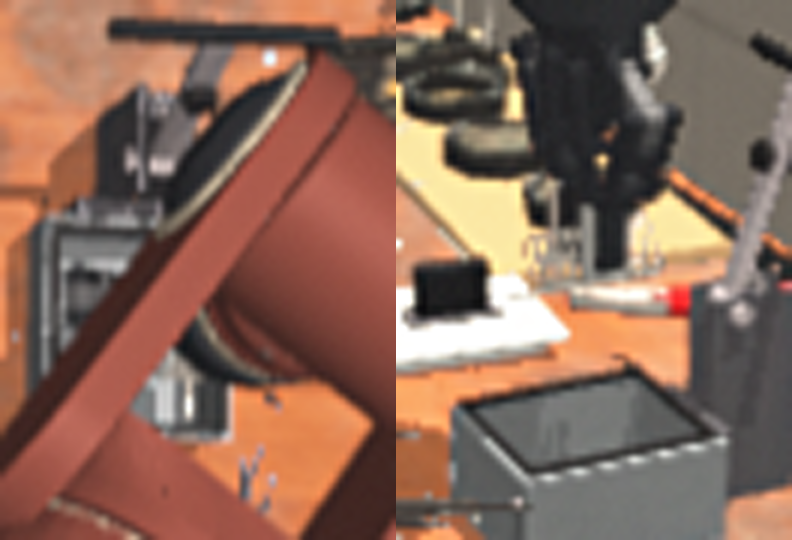

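```bash
python3 - <<'E'
from h import *
for z in(.3,.35,.4,.45,.5):print(z,plane('top',[[370+305/6,172+65/6],[370+160/6,172+235/6],[370+350/6,172+95/6]],z).round(3).tolist())
# wrist heights from side
im=cv2.imread('pics/side2.png')[60:240,250:450];cv2.imwrite('pics/w.png',cv2.resize(im,(660,594),interpolation=cv2.INTER_CUBIC))
E
```

```text
0.3 [[0.577, -0.306, 0.3], [0.511, -0.251, 0.3], [0.566, -0.323, 0.3]]
0.35 [[0.568, -0.291, 0.35], [0.506, -0.24, 0.35], [0.557, -0.307, 0.35]]
0.4 [[0.559, -0.277, 0.4], [0.501, -0.229, 0.4], [0.549, -0.292, 0.4]]
0.45 [[0.55, -0.262, 0.45], [0.497, -0.218, 0.45], [0.541, -0.276, 0.45]]
0.5 [[0.541, -0.248, 0.5], [0.492, -0.207, 0.5], [0.533, -0.261, 0.5]]
```

View pics/w.png

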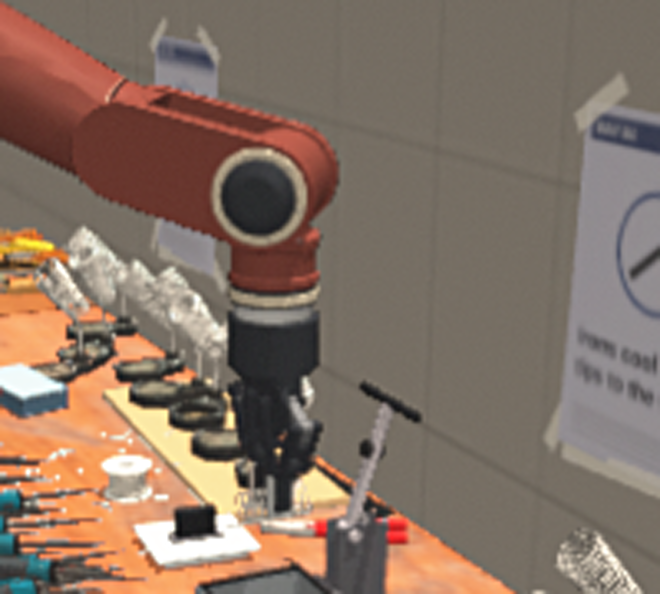

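apply_moves:
  targets:
    - {"translation":[-0.05,0,0.2],"twist":0,"hand":0}
    - {"translation":[0,0,0.3],"twist":0,"hand":0}
    - {"translation":[0,0,0.3],"twist":0,"hand":0}
    - {"translation":[0,0,0.2],"twist":0,"hand":0}
    - {"translation":[0,0,0.1],"twist":0,"hand":0}
    - {"translation":[0,0,0.07],"twist":0,"hand":0}
    - {"translation":[0,0,0],"twist":0,"hand":0}

```text
time: 7.1
tool_pos: [0.4995, -0.2912, 0.0361]
tool_rot: [-0.0, -0.005, 1.0, 0.0]
contact_force: [-0.2, -0.0, -0.2]
gripper_width: 0.266
grasp_force: 59.5
```

Down 2 mm, open partway, and lift out.

apply_moves:
  targets:
    - {"translation":[0,0,0.02],"twist":0,"hand":0}
    - {"translation":[0,0,0],"twist":0,"hand":0.42}
    - {"translation":[0,0,0],"twist":0,"hand":0.42}
    - {"translation":[0,0,0],"twist":0,"hand":0.42}
    - {"translation":[0,0,0],"twist":0,"hand":0.42}

```text
time: 7.6
tool_pos: [0.5006, -0.2927, 0.0359]
tool_rot: [0.001, -0.005, 1.0, -0.001]
contact_force: [0.5, -5.2, 4.2]
gripper_width: 0.419
grasp_force: 3.1
```

apply_moves:
  targets:
    - {"translation":[0,0,-0.2],"twist":0,"hand":0.42}
    - {"translation":[0,0,-0.3],"twist":0,"hand":0.42}
    - {"translation":[0,0,-0.4],"twist":0,"hand":0.42}
    - {"translation":[0,0,-0.3],"twist":0,"hand":0.7}
    - {"translation":[0,0.2,0],"twist":0,"hand":1}
    - {"translation":[0,0.4,0],"twist":0,"hand":1}
    - {"translation":[0,0.48,0],"twist":0,"hand":1}
    - {"translation":[0,0.48,0],"twist":0,"hand":1}

```text
time: 8.4
tool_pos: [0.4967, -0.1327, 0.1525]
tool_rot: [-0.001, -0.004, 1.0, 0.001]
contact_force: [1.2, 0.0, 0.3]
gripper_width: 1.0
grasp_force: 0.0
```

```bash
python3 - <<'E'
from h import *
im=grab_frame('top')[:,:,::-1];cv2.imwrite('pics/top3.png',im)
sd=grab_frame('side')[:,:,::-1];cv2.imwrite('pics/side3.png',sd)
def corners(p,a,b,z):
    c,s=np.cos(p[2]),np.sin(p[2]);return np.array([[p[0]+c*x-s*y,p[1]+s*x+c*y,z] for x,y in((-a,-b),(a,-b),(a,b),(-a,b))])
out=[]
for n,i,(u,v) in(('top',im,(370,172)),('side',sd,(300,200))):
    k=6;o=cv2.resize(i[v:v+90,u:u+66],None,fx=k,fy=k,interpolation=cv2.INTER_CUBIC)
    q=((proj(n,corners((.4945,-.2925,0),.053,.046,.052))-[u,v]+.5)*k).astype(int);cv2.polylines(o,[q],True,(0,0,255),1)
    out.append(o)
cv2.imwrite('pics/after.png',np.hstack(out));s=state();print(s['tool_pos'],s['tool_rot'])
E
```

```text
[ 0.49632723 -0.12941651  0.15191606] [-0.00197591 -0.00754051  0.99996712  0.00223421]
```

View pics/after.png

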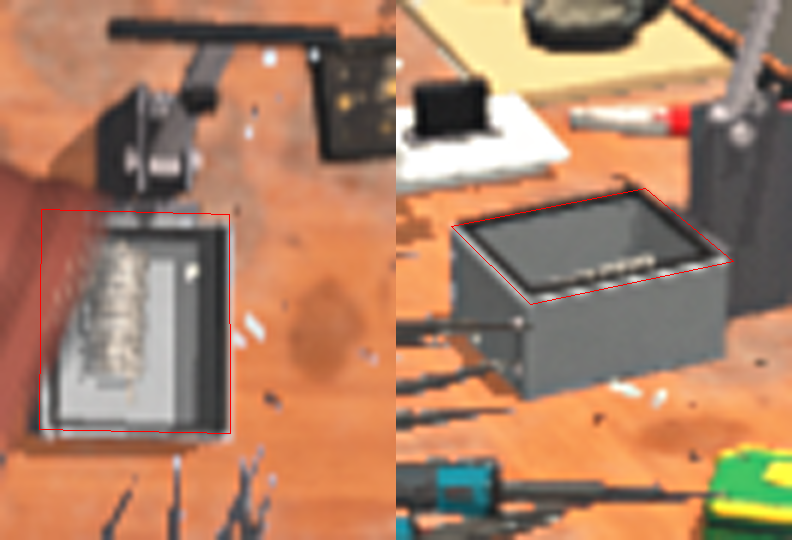

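```bash
python3 - <<'E'
from fit import *
xs=np.arange(.484,.5041,.001);ys=np.arange(-.302,-.281,.001)
Ms={'outer':rect(.053,.046,.052),'base':rect(.053,.046,0),'floor':rect(.046,.039,.004)}
for nm,cams in(('outer',['top']),('outer',['side']),('outer',['top','side'])):
    S=np.array([(score([x,y,10*t],Ms[nm],cams),x,y,t) for x in xs for y in ys for t in(-.03,-.015,0,.015,.03)])
    print(nm,cams,S[np.argsort(S[:,0])[:6]].round(4).tolist())
# edge profiles in top image
g=cv2.cvtColor(cv2.imread('pics/top0.png'),cv2.COLOR_BGR2GRAY).astype(float)
def prof(ax,lo,hi,oth):
    r=[]
    for a in np.arange(lo,hi,.0015):
        P=[(a,o,.052) if ax==0 else (o,a,.052) for o in oth];u=proj('top',P);r.append((round(a,4),int(map_coordinates(g,[u[:,1],u[:,0]],order=1).mean())))
    return r
print('front',prof(0,.425,.462,np.linspace(-.32,-.265,20)))
print('back',prof(0,.525,.56,np.linspace(-.335,-.312,20)))
print('left',prof(1,-.262,-.232,np.linspace(.46,.53,20)))
print('right',prof(1,-.35,-.32,np.linspace(.46,.53,20)))
E
```

```text
outer ['top'] [[-148.0646, 0.499, -0.291, 0.03], [-148.0631, 0.5, -0.291, 0.03], [-147.6937, 0.501, -0.291, 0.03], [-147.614, 0.5, -0.291, 0.015], [-147.5794, 0.498, -0.291, 0.03], [-147.4673, 0.499, -0.291, 0.015]]
outer ['side'] [[-177.1254, 0.497, -0.286, 0.03], [-177.0794, 0.497, -0.285, 0.03], [-176.7505, 0.497, -0.286, 0.015], [-176.6594, 0.498, -0.286, 0.03], [-176.5267, 0.497, -0.285, 0.015], [-176.4445, 0.498, -0.285, 0.03]]
outer ['top', 'side'] [[-297.7143, 0.498, -0.29, 0.03], [-297.0393, 0.498, -0.29, 0.015], [-296.9074, 0.497, -0.29, 0.03], [-296.4907, 0.497, -0.29, 0.015], [-296.3614, 0.498, -0.29, 0.0], [-295.9655, 0.497, -0.29, 0.0]]
front [(np.float64(0.425), 160), (np.float64(0.4265), 154), (np.float64(0.428), 144), (np.float64(0.4295), 127), (np.float64(0.431), 109), (np.float64(0.4325), 103), (np.float64(0.434), 100), (np.float64(0.4355), 101), (np.float64(0.437), 107), (np.float64(0.4385), 125), (np.float64(0.44), 135), (np.float64(0.4415), 127), (np.float64(0.443), 118), (np.float64(0.4445), 120), (np.float64(0.446), 134), (np.float64(0.4475), 158), (np.float64
[... 1249 characters left out ...]
t64(-0.241), 78), (np.float64(-0.2395), 91), (np.float64(-0.238), 103), (np.float64(-0.2365), 110), (np.float64(-0.235), 110), (np.float64(-0.2335), 111)]
right [(np.float64(-0.35), 164), (np.float64(-0.3485), 163), (np.float64(-0.347), 162), (np.float64(-0.3455), 160), (np.float64(-0.344), 161), (np.float64(-0.3425), 165), (np.float64(-0.341), 170), (np.float64(-0.3395), 177), (np.float64(-0.338), 146), (np.float64(-0.3365), 94), (np.float64(-0.335), 66), (np.float64(-0.3335), 48), (np.float64(-0.332), 52), (np.float64(-0.3305), 62), (np.float64(-0.329), 63), (np.float64(-0.3275), 63), (np.float64(-0.326), 64), (np.float64(-0.3245), 66), (np.float64(-0.323), 88), (np.float64(-0.3215), 112)]
```

apply_moves:
  targets:
    - {"translation":[-0.1,0.3,0],"twist":0,"hand":1}
    - {"translation":[-0.1,0.3,0],"twist":0,"hand":1}
    - {"translation":[0,0,0],"twist":0.53,"hand":1}
    - {"translation":[0,0,0],"twist":0.53,"hand":1}
    - {"translation":[0,0,0.2],"twist":0,"hand":1}
    - {"translation":[0,0,0],"twist":0,"hand":1}
    - {"translation":[0,0,0],"twist":0,"hand":1}

```text
time: 9.2
tool_pos: [0.5164, -0.0747, 0.1329]
tool_rot: [-0.002, 0.048, 0.999, 0.001]
contact_force: [0.6, 0.8, -0.1]
gripper_width: 0.998
grasp_force: 0.0
```

apply_moves:
  targets:
    - {"translation":[0,0.05,0.4],"twist":0,"hand":1}
    - {"translation":[0,0,0.3],"twist":0,"hand":1}
    - {"translation":[0,0,0.15],"twist":0,"hand":1}
    - {"translation":[0,0,0.06],"twist":0,"hand":1}
    - {"translation":[0,0,0],"twist":0,"hand":0}
    - {"translation":[0,0,0],"twist":0,"hand":0}
    - {"translation":[0,0,0],"twist":0,"hand":0}
    - {"translation":[0,0,0],"twist":0,"hand":0}

```text
time: 10.0
tool_pos: [0.519, -0.0705, 0.0447]
tool_rot: [0.001, 0.048, 0.999, -0.0]
contact_force: [-0.4, -0.8, 0.4]
gripper_width: 0.329
grasp_force: 0.0
```

apply_moves:
  targets:
    - {"translation":[0,0,0],"twist":0,"hand":0}
    - {"translation":[0,0,0],"twist":0,"hand":0}
    - {"translation":[0,0,0],"twist":0,"hand":0}
    - {"translation":[0,0,0],"twist":0,"hand":0}
    - {"translation":[0,0,0],"twist":0,"hand":0}

```text
time: 10.5
tool_pos: [0.5189, -0.0705, 0.0444]
tool_rot: [0.001, 0.048, 0.999, -0.0]
contact_force: [-0.6, -0.8, 4.9]
gripper_width: 0.149
grasp_force: 59.9
```

apply_moves:
  targets:
    - {"translation":[0,0,-0.3],"twist":0,"hand":0}
    - {"translation":[0,0,-0.4],"twist":0,"hand":0}
    - {"translation":[0,0,-0.3],"twist":-0.96,"hand":0}
    - {"translation":[0.053,-0.446,0],"twist":0,"hand":0}
    - {"translation":[0.053,-0.446,0],"twist":0,"hand":0}
    - {"translation":[0.053,-0.446,0],"twist":0,"hand":0}
    - {"translation":[0.053,-0.446,0],"twist":0,"hand":0}
    - {"translation":[0.053,-0.446,0],"twist":0,"hand":0}

```text
time: 11.3
tool_pos: [0.4904, -0.2946, 0.1425]
tool_rot: [-0.0, 0.0, 1.0, 0.0]
contact_force: [0.8, 0.3, -0.6]
gripper_width: 0.15
grasp_force: 59.1
```

apply_moves:
  targets:
    - {"translation":[0,0,0.2],"twist":0,"hand":0}
    - {"translation":[0,0,0.1],"twist":0,"hand":0}
    - {"translation":[0,0,0],"twist":0,"hand":0}
    - {"translation":[0,0,0],"twist":0,"hand":0}

```text
time: 11.7
tool_pos: [0.4912, -0.2921, 0.1126]
tool_rot: [-0.001, -0.0, 1.0, 0.001]
contact_force: [0.1, -0.6, -0.7]
gripper_width: 0.154
grasp_force: 59.2
```

```bash
python3 - <<'E'
from h import *
s=state();tp=s['tool_pos'];print(tp,s['tool_rot'],s['joint_pos'][5])
def corners(p,a,b,z):
    return np.array([[p[0]+x,p[1]+y,z] for x,y in((-a,-b),(a,-b),(a,b),(-a,b))])
out=[]
for n,(u,v) in(('top',(370,172)),('side',(300,185))):
    i=grab_frame(n)[:,:,::-1];cv2.imwrite(f'pics/{n}4.png',i)
    k=6;o=cv2.resize(i[v:v+90,u:u+66],None,fx=k,fy=k,interpolation=cv2.INTER_CUBIC)
    for c,z,col in(((.4925,-.2935),.052,(0,0,255)),((tp[0],tp[1]),tp[2]-.0444+.015,(255,0,0)),((tp[0],tp[1]),tp[2]-.0444+.01,(0,255,0))):
        q=((proj(n,corners(c,.053,.046,z))-[u,v]+.5)*k).astype(int);cv2.polylines(o,[q],True,col,1)
    out.append(o)
cv2.imwrite('pics/hov.png',np.hstack(out))
E
```

```text
[ 0.49117106 -0.2920656   0.11261032] [-6.58815655e-04 -2.44323709e-04  9.99999602e-01  5.50204486e-04] -2.2380009489884682
```

View pics/hov.png

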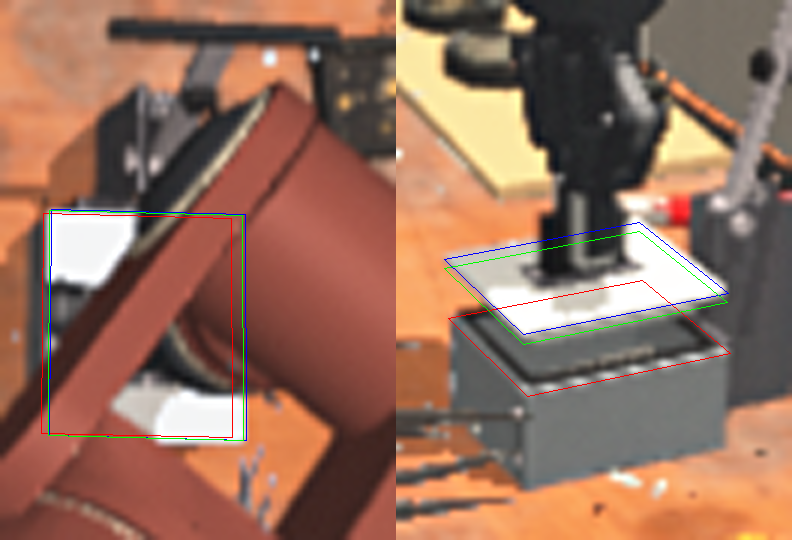

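apply_moves:
  targets:
    - {"translation":[0,-0.012,0.08],"twist":0,"hand":0}
    - {"translation":[0,0,0.06],"twist":0,"hand":0}
    - {"translation":[0,0,0.04],"twist":0,"hand":0}
    - {"translation":[0,0,0.02],"twist":0,"hand":0}
    - {"translation":[0,0,0],"twist":0,"hand":0}
    - {"translation":[0,0,0],"twist":0,"hand":0}

```text
time: 12.4
tool_pos: [0.4915, -0.2944, 0.0931]
tool_rot: [0.0, 0.0, 1.0, 0.0]
contact_force: [0.8, 0.3, -2.0]
gripper_width: 0.152
grasp_force: 59.1
```

apply_moves:
  targets:
    - {"translation":[0,0,0.02],"twist":0,"hand":0}
    - {"translation":[0,0,0.015],"twist":0,"hand":0}
    - {"translation":[0,0,0],"twist":0,"hand":0}
    - {"translation":[0,0,0],"twist":0,"hand":0}

```text
time: 12.8
tool_pos: [0.4916, -0.2946, 0.0899]
tool_rot: [0.0, 0.0, 1.0, -0.0]
contact_force: [1.1, 0.4, 0.8]
gripper_width: 0.151
grasp_force: 59.2
```

apply_moves:
  targets:
    - {"translation":[0,0,0.015],"twist":0,"hand":0}
    - {"translation":[0,0,0],"twist":0,"hand":0}
    - {"translation":[0,0,0],"twist":0,"hand":0}

```text
time: 13.1
tool_pos: [0.4916, -0.2946, 0.0897]
tool_rot: [-0.0, 0.0, 1.0, -0.0]
contact_force: [-2.9, 1.8, 7.4]
gripper_width: 0.147
grasp_force: 60.4
```

apply_moves:
  targets:
    - {"translation":[0,0,0],"twist":0,"hand":0.3}
    - {"translation":[0,0,0],"twist":0,"hand":0.5}
    - {"translation":[0,0,0],"twist":0,"hand":0.7}
    - {"translation":[0,0,-0.1],"twist":0,"hand":1}
    - {"translation":[0,0,-0.3],"twist":0,"hand":1}
    - {"translation":[0,0,-0.4],"twist":0,"hand":1}
    - {"translation":[0,0,-0.5],"twist":0,"hand":1}
    - {"translation":[0,0,-0.5],"twist":0,"hand":1}

```text
time: 13.9
tool_pos: [0.4909, -0.2941, 0.2702]
tool_rot: [-0.0, 0.0, 1.0, 0.0]
contact_force: [1.0, -1.0, -0.9]
gripper_width: 0.999
grasp_force: 0.0
```

apply_moves:
  targets:
    - {"translation":[0.2,0.45,0],"twist":0,"hand":0.7}
    - {"translation":[0,0.49,0],"twist":1,"hand":0.5}
    - {"translation":[0,0.4,0],"twist":1,"hand":0.4}
    - {"translation":[0,0,0],"twist":1,"hand":0.4}
    - {"translation":[0,0,0],"twist":1,"hand":0.4}
    - {"translation":[0,0,0],"twist":1,"hand":0.4}
    - {"translation":[0,0,0],"twist":1,"hand":0.4}
    - {"translation":[0,0,0],"twist":1,"hand":0.4}

```text
time: 14.7
tool_pos: [0.4754, -0.1605, 0.269]
tool_rot: [0.0, 0.345, 0.939, -0.0]
contact_force: [-1.2, 0.3, 0.6]
gripper_width: 0.4
grasp_force: 0.0
```

```bash
python3 - <<'E'
from h import *
s=state();print(s['tool_pos'],s['tool_rot'],s['joint_pos'].round(2))
def corners(p,a,b,z):
    return np.array([[p[0]+x,p[1]+y,z] for x,y in((-a,-b),(a,-b),(a,b),(-a,b))])
out=[]
for n,(u,v) in(('top',(370,172)),('side',(300,170))):
    i=grab_frame(n)[:,:,::-1];cv2.imwrite(f'pics/{n}5.png',i)
    r=recognise(n,'clamp_bar');print([(np.round(x['point'],3),x['score']) for x in r[:2]])
    k=6;o=cv2.resize(i[v:v+100,u:u+66],None,fx=k,fy=k,interpolation=cv2.INTER_CUBIC)
    q=((proj(n,corners((.4916,-.2940),.053,.046,.0605))-[u,v]+.5)*k).astype(int);cv2.polylines(o,[q],True,(0,0,255),1)
    out.append(o)
cv2.imwrite('pics/lidon.png',np.hstack(out)[:600])
E
```

```text
[ 0.47544741 -0.16050786  0.2689706 ] [ 2.72167068e-04  3.45098336e-01  9.38566492e-01 -6.74059297e-05] [-0.47 -0.26  1.87 -0.    1.52 -1.34]
[(array([ 0.601, -0.295,  0.214]), 0.54)]
[(array([ 0.588, -0.304,  0.181]), 0.72)]
```

View pics/lidon.png

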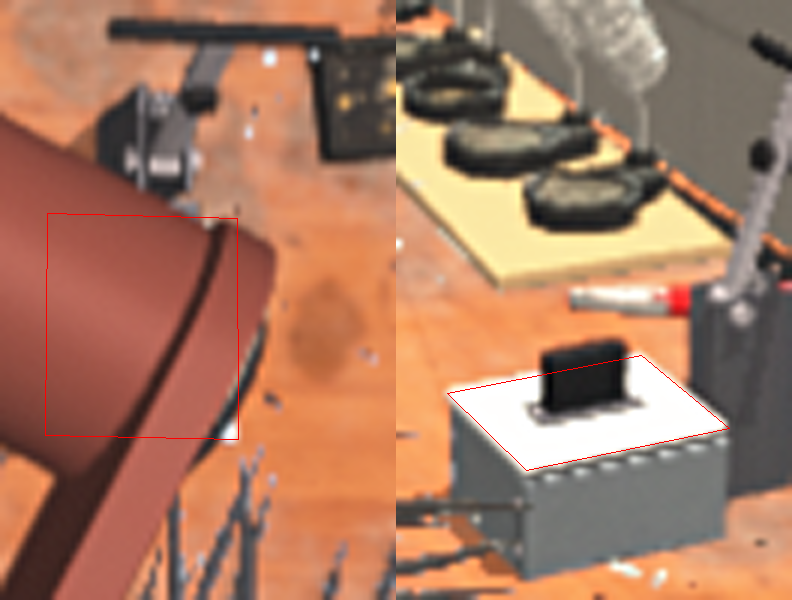

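apply_moves:
  targets:
    - {"translation":[0,0,0],"twist":0.97,"hand":0.4}
    - {"translation":[0,0,0],"twist":0.97,"hand":0.4}
    - {"translation":[0,0,0],"twist":0.97,"hand":0.4}
    - {"translation":[0,0,0],"twist":0.97,"hand":0.4}
    - {"translation":[0,0,0],"twist":0.97,"hand":0.4}
    - {"translation":[0,0,0],"twist":0.97,"hand":0.4}
    - {"translation":[0,0,0],"twist":0.97,"hand":0.4}
    - {"translation":[0,0,0],"twist":0.97,"hand":0.4}

```text
time: 15.7
tool_pos: [0.4755, -0.1606, 0.2685]
tool_rot: [0.0, 0.674, 0.739, -0.0]
contact_force: [1.0, -0.4, 0.1]
gripper_width: 0.398
grasp_force: 0.0
```

apply_moves:
  targets:
    - {"translation":[0,0,0],"twist":0.95,"hand":0.4}
    - {"translation":[-0.26,0.33,0],"twist":0,"hand":0.4}
    - {"translation":[-0.26,0.33,0],"twist":0,"hand":0.4}
    - {"translation":[-0.26,0.33,0],"twist":0,"hand":0.4}
    - {"translation":[-0.26,0.33,0],"twist":0,"hand":0.4}
    - {"translation":[0,0,0],"twist":0,"hand":0.4}
    - {"translation":[0,0,0],"twist":0,"hand":0.4}

```text
time: 16.4
tool_pos: [0.6075, -0.2651, 0.2672]
tool_rot: [-0.001, 0.707, 0.707, -0.0]
contact_force: [-0.5, 0.3, 0.4]
gripper_width: 0.401
grasp_force: 0.0
```

```bash
python3 - <<'E'
from h import *
s=state();print(s['tool_pos'],s['tool_rot'],s['joint_pos'].round(2))
out=[]
for n,(u,v) in(('top',(370,152)),('side',(310,120))):
    i=grab_frame(n)[:,:,::-1];k=6;out.append(cv2.resize(i[v:v+90,u:u+66],None,fx=k,fy=k,interpolation=cv2.INTER_CUBIC))
    q=((proj(n,[[.606,-.2955,.2145],[.606,-.2645,.2145],[s['tool_pos'][0],s['tool_pos'][1],s['tool_pos'][2]-.022]])-[u,v]+.5)*k).astype(int)
    for a in q:cv2.circle(out[-1],tuple(map(int,a)),4,(0,0,255),1)
cv2.imwrite('pics/bar.png',np.hstack(out))
E
```

```text
[ 0.60746462 -0.2650754   0.26718481] [-1.14313012e-03  7.07213186e-01  7.06999392e-01 -2.51989472e-04] [-0.52  0.13  1.5   0.    1.51 -0.52]
```

View pics/bar.png

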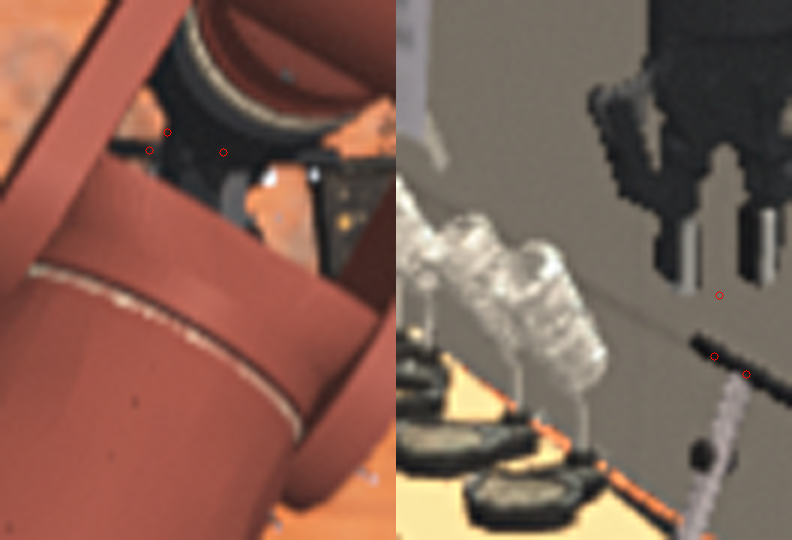

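apply_moves:
  targets:
    - {"translation":[0,0,0.3],"twist":0,"hand":0.4}
    - {"translation":[0,0,0.15],"twist":0,"hand":0.4}
    - {"translation":[0,0,0.05],"twist":0,"hand":0.4}
    - {"translation":[0,0,0],"twist":0,"hand":0}
    - {"translation":[0,0,0],"twist":0,"hand":0}
    - {"translation":[0,0,0],"twist":0,"hand":0}
    - {"translation":[0,0,0],"twist":0,"hand":0}
    - {"translation":[0,0,0],"twist":0,"hand":0}

```text
time: 17.3
tool_pos: [0.6077, -0.2647, 0.2192]
tool_rot: [0.0, 0.707, 0.707, 0.0]
contact_force: [-1.0, 1.6, 1.6]
gripper_width: 0.091
grasp_force: 58.8
```

```bash
python3 - <<'E'
import numpy as np
t=np.linspace(1.92,0,17);x=-.12*np.cos(t);z=.12*np.sin(t)
for a,b,c in zip(t[1:],np.diff(x)*10,-np.diff(z)*10):print(round(a,2),round(b,3),round(c,3))
E
```

```text
1.8 -0.138 -0.041
1.68 -0.142 -0.024
1.56 -0.144 -0.007
1.44 -0.144 0.01
1.32 -0.141 0.027
1.2 -0.137 0.044
1.08 -0.131 0.06
0.96 -0.123 0.075
0.84 -0.113 0.089
0.72 -0.101 0.102
0.6 -0.088 0.114
0.48 -0.074 0.123
0.36 -0.059 0.131
0.24 -0.043 0.137
0.12 -0.026 0.142
0.0 -0.009 0.144
```

apply_moves:
  targets:
    - {"translation":[0,-0.138,-0.041],"twist":0,"hand":0}
    - {"translation":[0,-0.142,-0.024],"twist":0,"hand":0}
    - {"translation":[0,-0.144,-0.007],"twist":0,"hand":0}
    - {"translation":[0,-0.144,0.01],"twist":0,"hand":0}

```text
time: 17.7
tool_pos: [0.5547, -0.2643, 0.2269]
tool_rot: [0.005, 0.707, 0.707, 0.005]
contact_force: [16.3, 3.8, -4.4]
gripper_width: 0.088
grasp_force: 58.4
```

apply_moves:
  targets:
    - {"translation":[0,-0.141,0.027],"twist":0,"hand":0}
    - {"translation":[0,-0.137,0.044],"twist":0,"hand":0}
    - {"translation":[0,-0.131,0.06],"twist":0,"hand":0}

```text
time: 18.0
tool_pos: [0.516, -0.2641, 0.2172]
tool_rot: [0.008, 0.707, 0.707, 0.007]
contact_force: [16.4, 8.4, 8.2]
gripper_width: 0.094
grasp_force: 58.6
```

apply_moves:
  targets:
    - {"translation":[0,-0.123,0.075],"twist":0,"hand":0}
    - {"translation":[0,-0.113,0.089],"twist":0,"hand":0}
    - {"translation":[0,-0.101,0.102],"twist":0,"hand":0}

```text
time: 18.3
tool_pos: [0.4806, -0.2641, 0.1915]
tool_rot: [0.005, 0.707, 0.707, 0.005]
contact_force: [4.4, 10.1, 15.5]
gripper_width: 0.09
grasp_force: 60.5
```

apply_moves:
  targets:
    - {"translation":[0,-0.088,0.114],"twist":0,"hand":0}
    - {"translation":[0,-0.074,0.123],"twist":0,"hand":0}
    - {"translation":[0,-0.059,0.131],"twist":0,"hand":0}

```text
time: 18.6
tool_pos: [0.4561, -0.2637, 0.151]
tool_rot: [0.002, 0.707, 0.707, 0.003]
contact_force: [6.2, 9.3, 0.7]
gripper_width: 0.087
grasp_force: 62.2
```

apply_moves:
  targets:
    - {"translation":[0,-0.043,0.137],"twist":0,"hand":0}
    - {"translation":[0,-0.02,0.1],"twist":0,"hand":0}
    - {"translation":[0,0,0],"twist":0,"hand":0}

```text
time: 18.9
tool_pos: [0.4491, -0.2637, 0.1236]
tool_rot: [0.001, 0.708, 0.707, 0.002]
contact_force: [6.3, 4.4, -3.8]
gripper_width: 0.09
grasp_force: 63.3
```

apply_moves:
  targets:
    - {"translation":[0,-0.015,0.08],"twist":0,"hand":0}
    - {"translation":[0,-0.005,0.06],"twist":0,"hand":0}
    - {"translation":[0,0,0],"twist":0,"hand":0}
    - {"translation":[0,0,0],"twist":0,"hand":0}

```text
time: 19.3
tool_pos: [0.4481, -0.2637, 0.1117]
tool_rot: [0.002, 0.708, 0.707, 0.003]
contact_force: [6.3, 7.4, 1.6]
gripper_width: 0.09
grasp_force: 63.9
```

apply_moves:
  targets:
    - {"translation":[0,0,0.05],"twist":0,"hand":0}
    - {"translation":[0,0,0.03],"twist":0,"hand":0}
    - {"translation":[0,0,0],"twist":0,"hand":0}
    - {"translation":[0,0,0],"twist":0,"hand":0}

```text
time: 19.7
tool_pos: [0.4478, -0.2637, 0.1051]
tool_rot: [0.001, 0.707, 0.707, 0.002]
contact_force: [0.9, 9.1, 10.3]
gripper_width: 0.087
grasp_force: 66.2
```

apply_moves:
  targets:
    - {"translation":[0,0,0.03],"twist":0,"hand":0}
    - {"translation":[0,0,0],"twist":0,"hand":0}
    - {"translation":[0,0,0],"twist":0,"hand":0}

```text
time: 20.0
tool_pos: [0.4479, -0.2638, 0.1049]
tool_rot: [0.0, 0.707, 0.707, 0.002]
contact_force: [-6.3, 15.7, 25.1]
gripper_width: 0.091
grasp_force: 67.8
```

apply_moves:
  targets:
    - {"translation":[0,0,0.03],"twist":0,"hand":0}
    - {"translation":[0,0,0],"twist":0,"hand":0}
    - {"translation":[0,0,0],"twist":0,"hand":0}

```text
time: 20.3
tool_pos: [0.4479, -0.2638, 0.1046]
tool_rot: [-0.0, 0.707, 0.707, 0.002]
contact_force: [-13.8, 20.6, 39.8]
gripper_width: 0.089
grasp_force: 69.5
```

apply_moves:
  targets:
    - {"translation":[0,0,-0.05],"twist":0,"hand":0}
    - {"translation":[0,0,0],"twist":0,"hand":0.4}
    - {"translation":[0,0,0],"twist":0,"hand":0.4}
    - {"translation":[0,0,0],"twist":0,"hand":0.4}
    - {"translation":[0,0,-0.2],"twist":0,"hand":0.4}
    - {"translation":[0,0,-0.4],"twist":0,"hand":0.4}
    - {"translation":[0,0,-0.4],"twist":0,"hand":0.4}

```text
time: 21.0
tool_pos: [0.4447, -0.2643, 0.2009]
tool_rot: [-0.002, 0.708, 0.707, -0.0]
contact_force: [1.4, -0.5, 0.1]
gripper_width: 0.401
grasp_force: 0.0
```

apply_moves:
  targets:
    - {"translation":[0.45,0,0],"twist":0,"hand":0.4}
    - {"translation":[0.45,0,0],"twist":0,"hand":0.4}
    - {"translation":[0.45,0,0],"twist":0,"hand":0.4}
    - {"translation":[0.45,0,0],"twist":0,"hand":0.4}
    - {"translation":[0,0,0],"twist":0,"hand":0.4}

```text
time: 21.5
tool_pos: [0.4454, -0.0809, 0.2007]
tool_rot: [-0.001, 0.705, 0.709, 0.0]
contact_force: [-0.1, -0.5, 1.3]
gripper_width: 0.399
grasp_force: 0.0
```

```bash
python3 - <<'E'
from h import *
out=[]
for n,(u,v) in(('top',(370,172)),('side',(300,190))):
    i=grab_frame(n)[:,:,::-1];k=6;out.append(cv2.resize(i[v:v+90,u:u+66],None,fx=k,fy=k,interpolation=cv2.INTER_CUBIC))
    q=((proj(n,[[.4466,-.342,.101],[.4466,-.246,.101]])-[u,v]+.5)*k).astype(int);cv2.line(out[-1],tuple(map(int,q[0])),tuple(map(int,q[1])),(0,0,255),1)
cv2.imwrite('pics/end.png',np.hstack(out))
E
```

```text
(no output)
```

View pics/end.png

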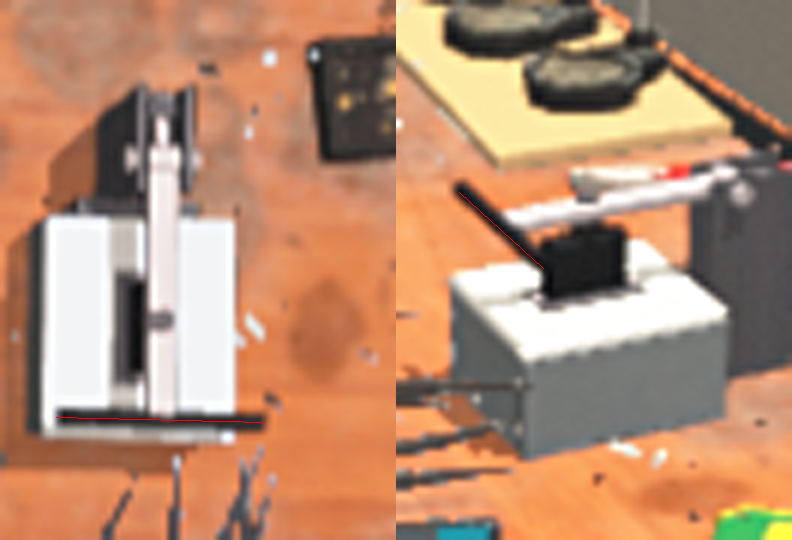

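The bar sits on the predicted level line (top view row ~420, side view along (460,185)–(545,270)). The strap is level with its foot on the grip, and the lid is flush on the box.

```bash
python3 -c "
from plant import *
print(job_done())"
```

```text
the job is handed in; nothing more can be done
None
```

The job is handed in at about 21.6 s with no verdict returned: the coil is in the box, and the last pictures show the lid flush and the clamp level and holding by itself, with the gripper clear; no move went near the reel, cutters or tape measure, though I didn't re-measure them.

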